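# Reset the test machine's controller under its flush shutter

### The arm

A 6-joint arm with a two-finger parallel gripper is mounted at the origin on the work surface. World frame = base frame: x ahead of the robot, y to its left, z up, the work surface at z = 0. Lengths are in m, angles in rad, forces in N, time in s.
With the tool pointing down it reaches from about 0.325 to 0.9 m from the base axis. Payload 6.1 kg.
Tool frame: the origin (TCP) lies midway between the tips of the shut fingers; the grasp point (between the pads) lies 19 mm behind it; z points along the fingers, x is the direction in which the jaws open and shut, and the axes are right-handed (so a half turn about z gives the same grasp; the last joint's range is limited). The gripper opens to 85 mm and grips with 20 to 120 N. Pads are 22 mm wide; open, the fingers measure 114 mm over their backs; the gripper's body (76 mm by 85 mm) begins 54 mm behind the grasp point. The pads swing forward as they close: fully open they stand 13 mm farther back than shut.
Start: joints at [1.055, 0.22, 1.526, -0, 1.395, -0.126], TCP at [0.237, 0.578, 0.231] pointing down, gripper open.
Joint ranges: [-2.98, 2.98], [-0.91, 2.08], [0.09, 2.57], [-1.24, 4.39], [0.2, 2.65], [-2.68, 2.68]. Speed limits (rad/s): [2.57, 2.57, 3.01, 3.14, 3.14, 3.14].

### API

Orientations are given as a rotation vector (axis times angle).
In Python, from plant import goto, servo_line, set_joints, command_gripper, pause, ik, camera, MotionError, hand_in, read_time, read_qpos, read_qvel, read_joint_torque, read_eef_pos, read_ee_rot, read_force, read_ft_torque, read_finger_gap gives the robot as it stands. Calls block until the motion is done:
- goto(position, orientation): joint-space move of the TCP to a pose.
- servo_line(position, orientation=None, feed=0.15, until_force=None): straight line of the TCP; orientation=None keeps the orientation; feed is the mean speed in m/s. With until_force (N) it stops when the force on the tool has changed by that much, and returns True; else False.
- set_joints(angles): joint-space move.
- command_gripper(opening, f_grip=None): opening from 0.0 (shut) to 1.0 (fully open); f_grip is the grip in N (None keeps the last); returns when the fingers have stopped.
- pause(seconds).
- ik(position, orientation): joint angles nearest the present ones, or None.
- camera(name): name is "side" or "top" or "wrist"; returns a dict with "img" (384x512x3 uint8, red, green, blue), "fx", "fy", "cx", "cy" (pixels), "R" (3x3) and "t" (3): a world point X has camera coordinates R X + t. Camera axes: x right, y down, z forward; pixel columns grow to the right and rows downward; lengths in m; the calibration is good to about 2 mm. The wrist camera is an equidistant fisheye: a pixel r from the principal point sees the ray r / f radians off the axis. A picture is of the moment at which its call begins. There is no depth.
A pose or a line that the arm cannot do raises MotionError and nothing moves.
- hand_in(): hands the job in, once; it reports no verdict.
Readings, each from a call of its own:
- read_time(): time.
- read_qpos(): joint angles.
- read_qvel(): joint speeds.
- read_joint_torque(): joint torques, N m.
- read_eef_pos(): TCP position.
- read_ee_rot(): TCP orientation.
- read_force(): force on the tool from outside, world axes, zero at the start.
- read_ft_torque(): the same for the moment, N m.
- read_finger_gap(): opening from 0.0 (shut) to 1.0 (fully open).
Only numpy, scipy, OpenCV 4.12 (cv2) and the standard library are available. Lean on these libraries where they do the work, as an engineer would, in place of code of your own. Each camera call takes 0.05 s, during which the arm holds its last target. There are 200 camera calls.

### The job

The controller of the testing machine has tripped. Slide the flush shutter in its top fully open by pressing down on it and dragging, push the reset button underneath all the way in, let it come back, and then slide the shutter fully shut again. Be gentle: never press on anything with more than 20 N, do not press the mushroom emergency stop, and leave the other things where they stand.

Things in the scene. Friction and masses are not known exactly. Their poses are not given: they have to be found in the camera images.
- controller: Off-white box fixed on the bench, 200 mm (x) by 260 (y) by 90 high; origin at the centre of its underside, z up, level top face at z = 90 mm. Let into the top is a track, x -64 to -6 mm, y -69 to +69 mm: its half y < 0 is a pocket 20 mm deep holding the reset button, its half y > 0 a bay 10 mm deep into which the shutter slides
- shutter (a joint): Travel in m along the controller's +y of the shutter, a bare aluminium plate 56 mm (x) by 68 (y) by 5 with flat dark cross lines: 0 shut (centre at controller x -35, y -34.5 mm, over the reset button), 0.068 fully open at its stop. Starts 0 to 4 mm ajar, stays where left. No handle; slides at about 5.5 N plus slight drag
- reset (a joint): How far the reset button is pushed in, in m: 0 out, 0.005 fully in. It springs back; it starts to move at about 2 N and bottoms at about 5 N
- reset_top (a point): Centre of the top of the reset button: a grey round cap 26 mm across in the middle of the pocket (controller x -35, y -34.5 mm), its top 9.5 mm below the controller's top face when out; hidden under the shutter while that is shut
- estop (a joint): How far the mushroom emergency stop (head 36 mm across, 32 mm high over the controller's top, at the controller's x 60, y -80 mm) is pushed in, in m; must stay at 0
- specimen: Steel waisted test specimen, 28 mm across and 54 mm tall, standing on the far part of the controller's top; origin at the centre of its underside
- spanner: Steel spanner lying on the bench left of the controller
- mug: White mug on the bench right of the controller, 80 mm across, 90 mm tall
- track (a point): A point on the track's centre line, at its middle, level with the controller's top face (controller x -35, y 0, z 90 mm). The shutter's face is rigid and level, but lies 0 to 4 mm below this, differing every time: feel for it. Fingertip friction on it is about 0.6 to 1, so some 6 to 9 N of pressure are needed at least

How it is judged:
On the way, in this order (a step that is already met when the one before it is completed fails the run):
1. the shutter is slid fully open (value of joint shutter above 0.062 m), for 0.2 s.
2. the reset button is pushed fully in (value of joint reset above 0.004 m), for 0.1 s.
At the end, for the whole second after the job is handed in: The shutter is shut to within 3 mm, the reset button is out again, and specimen (10 mm), spanner and mug (20 mm) are where they stood, the specimen upright (value of joint shutter below 0.003 m and value of joint reset below 0.001 m and distance of specimen from where it was at the start of the episode below 0.01 m and angle between specimen's own z axis and vertical below 0.2 rad and distance of each of spanner, mug from where it was at the start of the episode below 0.02 m); the robot touches nothing.
It fails at once if the gripper or arm presses on something with more than 20 N (contact force between any of the fingers, the arm and anything else above 20 N).
It fails at once if the emergency stop is pressed (value of joint estop above 0.002 m).
It fails at once if the specimen is knocked over or shifted more than 10 mm (distance of specimen from where it was at the start of the episode above 0.01 m or angle between specimen's own z axis and vertical above 0.3 rad).
It fails at once if spanner or mug shifted more than 20 mm (distance of any of spanner, mug from where it was at the start of the episode above 0.02 m).
It also fails if it takes over 67 s, if anything falls off the work surface, if the arm or the gripper's body presses on something with over 40 N, if the wrist force passes 120 N, or if a joint passes its speed limit or range.

## Working session

There is one attempt and no reset: what is moved stays moved. The work goes in short steps, each a Python script; the robot and the scene stay as the last script left them, time stands still between calls to the robot, and variables do not carry over. Pictures are saved under pics/ and viewed, about 8 in all and at most 12, crops included, and the job is handed in when it is done.

```bash
mkdir -p pics; ls
python3 - <<'E'
from plant import *
import cv2,numpy as np
for n in("top","side"):
    c=camera(n);cv2.imwrite(f"pics/{n}0.png",c["img"][:,:,::-1]);print(n,c["fx"],c["fy"],c["cx"],c["cy"],c["R"],c["t"])
print(read_time(),read_ee_rot(),read_force())
E
```

```text
pics
top 405.8161743905771 405.8161743905771 261.108902002234 202.79249337647738 [[-1.05152068e-02 -9.99940754e-01 -2.81412703e-03]
 [-9.83729634e-01  1.08494132e-02 -1.79327346e-01]
 [ 1.79347253e-01  8.82676036e-04 -9.83785436e-01]] [0.00280659 0.59857832 1.10572602]
side 452.7767359709161 452.7767359709161 256.6615955713055 193.3179059489404 [[-0.99576547 -0.09186526  0.00344937]
 [-0.05961438  0.61671222 -0.78492813]
 [ 0.06998036 -0.78180996 -0.61957723]] [0.58063785 0.10796858 1.54720101]
0.1 [ 2.60890905e+00  1.74870980e+00 -2.56061650e-03] [-0.66569017 -0.33018923 -0.12197537]
```

View pics/top0.png

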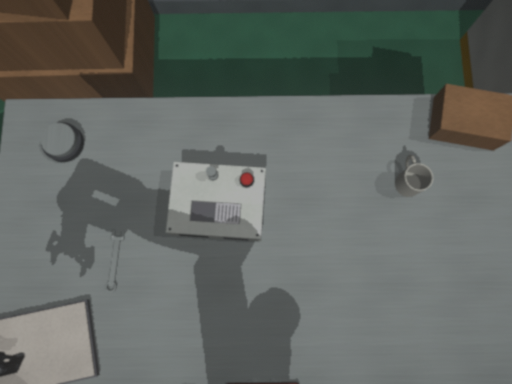

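View pics/side0.png

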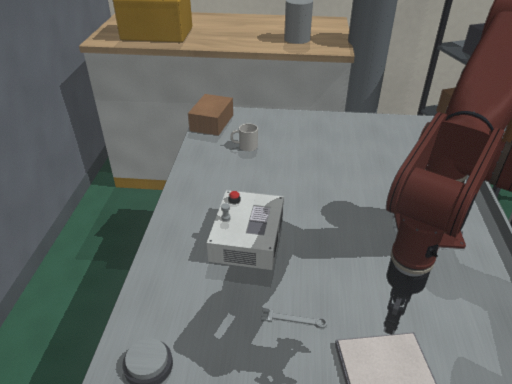

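```bash
cat > h.py <<'E'
import numpy as np,cv2
from plant import *
def ray(c,px,z):
    d=c["R"].T@np.array([(px[0]-c["cx"])/c["fx"],(px[1]-c["cy"])/c["fy"],1]);o=-c["R"].T@c["t"]
    return o+d*(z-o[2])/d[2]
E
python3 - <<'E'
from h import *
c=camera("top");im=c["img"];g=cv2.cvtColor(im,cv2.COLOR_RGB2GRAY)
print("cam",-c["R"].T@c["t"])
cv2.imwrite("pics/crop1.png",cv2.resize(im[150:250,155:280,::-1],None,fx=6,fy=6,interpolation=cv2.INTER_CUBIC))
sub=np.zeros_like(g);sub[150:250,155:280]=g[150:250,155:280]
m=(sub>150).astype(np.uint8);n,l,s,_=cv2.connectedComponentsWithStats(m);k=1+np.argmax(s[1:,4])
P=np.argwhere(l==k)[:,::-1].astype(np.float32);W=np.array([ray(c,p,.09)[:2] for p in P],np.float32)
r=cv2.minAreaRect(W);print("box",r,s[k])
hsv=cv2.cvtColor(im,cv2.COLOR_RGB2HSV);q=np.argwhere((hsv[:,:,1]>150)&(im[:,:,0]>100)&(np.indices(g.shape)[0]>160)&(np.indices(g.shape)[0]<200)&(np.indices(g.shape)[1]>230)&(np.indices(g.shape)[1]<265))[:,::-1]
print("estop",ray(c,q.mean(0),.115),len(q))
print(g[205:220:3,185:248])
E
```

```text
cam [ 0.39055982 -0.0046638   1.19514651]
box ((0.6104505658149719, 0.1212630644440651), (0.25851935148239136, 0.18362174928188324), 85.13514709472656) [ 169  162   96   72 3572]
estop [0.6550147  0.03649716 0.115     ] 89
[[170 170 170 169 165 147 114  93  89  89  90  89  88  89  89  89  89  89
   89  90  89  89  88  90  90  89  90  90  89  92 112 139 150 142 138 151
  151 139 141 152 147 140 150 155 148 144 154 153 146 150 155 152 151 157
  157 150 152 165 168 169 169 169 169]
 [170 171 170 170 165 142 104  89  88  88  88  89  89  89  89  89  89  90
   89  89  90  89  90  89  90  89  90  89  90  95 119 144 146 131 131 147
  141 130 140 149 136 131 148 146 130 133 148 140 129 143 152 141 135 150
  146 137 152 166 169 169 169 169 169]
 [170 170 170 169 158 128  94  84  86  88  89  90  88  89  89  89  89  90
   89  89  89  90  89  90  90  90  90  90  92  99 125 147 143 128 133 146
  136 127 141 145 131 132 148 141 129 140 150 138 133 150 148 131 135 149
  143 142 162 169 170 169 170 170 170]
 [123 124 132 137 126 101  76  67  67  69  73  76  76  76  77  77  81  84
   87  87  89  89  90  89  91  89  90  89  90 103 132 149 138 128 142 150
  135 131 150 147 131 135 150 139 129 145 149 134 133 149 140 128 141 153
  144 142 161 169 169 168 168 167 168]
 [119 119 119 116 104  85  70  66  66  66  67  67  67  68  67  68  67  68
   67  68  70  74  77  77  77  77  78  82  88 108 135 146 134 129 144 143
  126 130 145 138 127 141 147 132 125 136 126 107 102 109 100  94 106 114
  116 131 156 165 167 168 169 169 169]]
```

View pics/crop1.png

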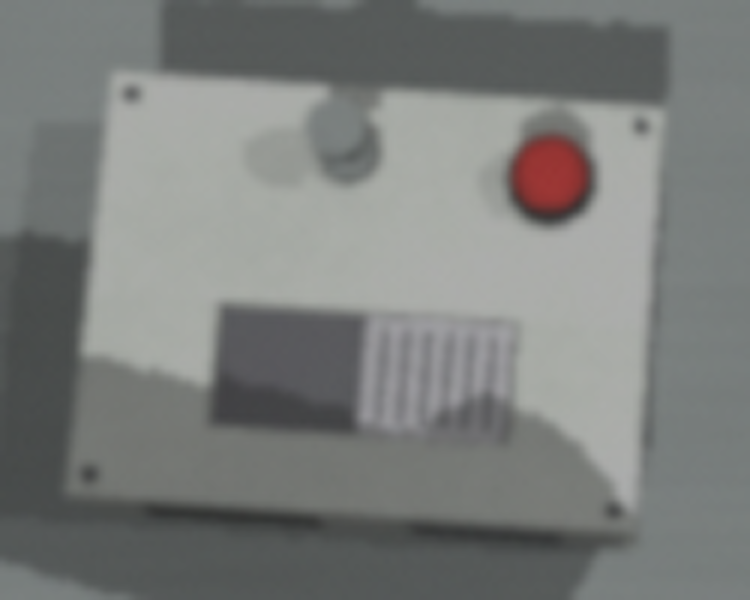

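The crop shows the four screws at (132,93), (641,126), (614,510), (89,474) and the track corners at (218,303), (520,322), (512,440), (210,423). The shutter is the striped right half. The specimen stands at about (345,150), far from the track.

Run:
```python
from h import *
c=camera("top")
f=lambda x,y:ray(c,(155+(x+.5)/6-.5,150+(y+.5)/6-.5),.09)[:2]
S=np.array([f(*p) for p in[(132,93),(641,126),(614,510),(89,474)]])
T=np.array([f(*p) for p in[(218,303),(520,322),(512,440),(210,423)]])
for Q in(S,T):
    d=(Q[0]-Q[1])+(Q[3]-Q[2]);e=(Q[0]-Q[3])+(Q[1]-Q[2])
    print(Q.mean(0),"yaw",np.arctan2(-d[0],d[1]),np.arctan2(e[1],e[0]),np.linalg.norm(d)/2,np.linalg.norm(e)/2)
# go above with closed gripper, jaws along world y? tool x along y
from scipy.spatial.transform import Rotation as Ro
tr=T.mean(0)
for yaw in(0,np.pi/2,-np.pi/2,np.pi):
    r=(Ro.from_euler('z',yaw)*Ro.from_euler('x',np.pi)).as_rotvec();q=ik([tr[0],tr[1],.25],r);print(yaw,q)
```

```text
[0.60340359 0.12116674] yaw -0.07871726309261062 -0.0804785879750986 0.23988368717466121 0.18040340198667526
[0.56890373 0.12265782] yaw -0.07117734570955764 -0.05659256640420771 0.13930020814517868 0.055445606894481476
0 [ 7.68821945e-02  1.06222973e-01  1.61986282e+00 -4.44089210e-16
  1.41550686e+00  7.68821945e-02]
1.5707963267948966 [ 7.68821945e-02  1.06222973e-01  1.61986282e+00 -4.44089210e-16
  1.41550686e+00 -1.49391413e+00]
-1.5707963267948966 [ 7.68821945e-02  1.06222973e-01  1.61986282e+00 -4.44089210e-16
  1.41550686e+00  1.64767852e+00]
3.141592653589793 None
```

```bash
cat >> h.py <<'E'
from scipy.spatial.transform import Rotation as Ro
YAW=-.079; C=np.array([.6034,.1212])
ROT=(Ro.from_euler('z',YAW)*Ro.from_euler('x',np.pi)).as_rotvec()
def w(x,y,z): # controller frame mm -> world (z above its top face)
    return np.r_[C+Ro.from_euler('z',YAW).as_matrix()[:2,:2]@(np.array([x,y])/1000),.09+z/1000]
E
python3 - <<'E'
from h import *
command_gripper(0,20)
goto(w(-35,-32,110),ROT)
c=camera("wrist");cv2.imwrite("pics/w1.png",c["img"][:,:,::-1])
print(read_time(),read_eef_pos(),w(-35,-32,110),[read_force().round(2) for _ in range(3)],read_finger_gap(),read_joint_torque())
print(c["fx"],c["cx"],c["cy"],c["R"],c["t"])
E
```

```text
3.125 [0.56589104 0.09306938 0.20009329] [0.56598379 0.09206193 0.2       ] [array([-0.6 , -0.47,  0.19]), array([-0.6 , -0.47,  0.19]), array([-0.6 , -0.47,  0.19])] 0.0017933313714450921 [-2.82422276e-01 -4.40265012e+01 -3.80730128e+01 -1.58233149e-02
 -1.10342888e-03 -1.82128620e-04]
297.3186396354542 253.52603602650328 194.98446720349955 [[ 9.97024963e-01 -7.70744297e-02  8.69553712e-04]
 [-7.40410290e-02 -9.54527228e-01  2.88783133e-01]
 [-2.14277826e-02 -2.87988375e-01 -9.57394143e-01]] [-0.55675287  0.10098843  0.38826756]
```

View pics/w1.png

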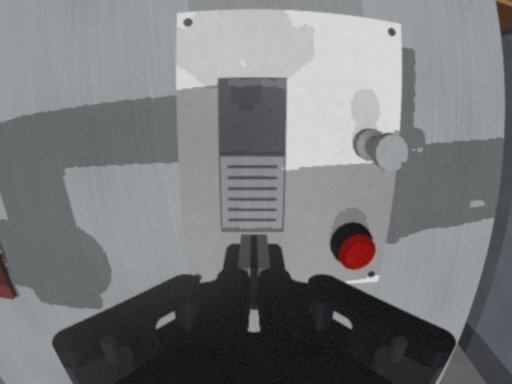

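The wrist view shows the track with corners at about (219,78), (287,78), (285,231), (220,231), the shutter from row 155 to 230, and the fingers lined up with it. I'll check those corners by ray casting, then feel for the plate.

```bash
cat >> h.py <<'E'
def fray(c,px,z):
    v=np.array([px[0]-c["cx"],px[1]-c["cy"]]);r=np.linalg.norm(v);a=r/c["fx"]
    d=c["R"].T@np.r_[v/r*np.sin(a),np.cos(a)];o=-c["R"].T@c["t"];return o+d*(z-o[2])/d[2]
def local(p): return Ro.from_euler('z',-YAW).as_matrix()[:2,:2]@(np.array(p[:2])-C)*1000
E
python3 - <<'E'
from h import *
c=camera("wrist")
for p in[(219,78),(287,78),(285,231),(220,231),(188,22),(391,32),(371,274)]:print(p,local(fray(c,p,.09)).round(1))
servo_line(w(-35,-32,12),feed=.08)
f0=read_force();t=read_time()
hit=servo_line(w(-35,-32,-8),feed=.008,until_force=4)
pause(.2)
print(hit,read_eef_pos(),w(-35,-32,0),f0,read_force(),t,read_time())
E
```

```text
(219, 78) [-64.6  67.3]
(287, 78) [-7.7 67.4]
(285, 231) [ -6.2 -69.9]
(220, 231) [-66.7 -70. ]
(188, 22) [-91.7 119. ]
(391, 32) [ 87.9 118.6]
(371, 274) [  88.6 -121.7]
True [0.5660056  0.09206508 0.08610422] [0.56598379 0.09206193 0.09      ] [ 0.46233596 -0.14805864 -0.1029892 ] [-0.70105335  0.2957353   4.98395369] 4.55 6.5333
```

Registration agrees to 1–2 mm, and the plate lies about 3.9 mm down. Next I'll build up the pressure in small steps.

```bash
cat >> h.py <<'E'
F0=np.array([-.1,-.2,0.])
def press(x,y,z,F,zmin,tol=.7):
    """step z (mm rel. top) until vertical force is about F"""
    for _ in range(14):
        f=read_force()[2]; e=F-f
        if abs(e)<tol: break
        z=max(zmin,z-np.clip(e*K,-.5,.3)); servo_line(w(x,y,z),feed=.01); pause(.05)
    return z
K=.1
E
python3 - <<'E'
from h import *
z=(read_eef_pos()[2]-.09)*1000
for i in range(4):
    if read_force()[2]>10: break
    z-=.15; servo_line(w(-35,-32,z),feed=.01);pause(.08);print(round(z,2),read_eef_pos()[2],read_force().round(2),read_time())
E
```

```text
-4.05 0.08608960231264967 [0.02 0.63 2.63] 6.875
-4.2 0.08610314516661262 [-0.08 -0.06  5.38] 7.2083
-4.35 0.08611174705238747 [-1.12  0.53  5.72] 7.5417
-4.5 0.08606676232590281 [-2.03  0.16  6.78] 7.875
```

```bash
cat >> h.py <<'E'
def drag(y0,y1,z,F,step,stop=None,x=-35):
    y=y0; n=int(np.ceil(abs(y1-y0)/step))
    for y in np.linspace(y0,y1,n+1)[1:]:
        servo_line(w(x,y,z),feed=.03)
        f=read_force(); t=Ro.from_euler('z',-YAW).apply(f)
        print(round(y,1),"z",round(z,2),"F",t.round(1),"y",local(read_eef_pos())[1].round(1),round(read_time(),1))
        if np.linalg.norm(f)>17: z+=.4
        elif stop and abs(t[1])>stop: break
        else: z-=np.clip((F-f[2])*.06,-.3,.15)
    return y,z
E
python3 - <<'E'
from h import *
z=press(-35,-32,-4.5,12.5,-5.6); print(z,read_force(),read_time())
y,z=drag(-32,-14,z,12.5,4)
c=camera("wrist");cv2.imwrite("pics/w2.png",c["img"][:,:,::-1])
E
```

```text
-5.244064032989585 [-4.34077236 -0.36541888 12.88926605] 8.775
-28.4 z -5.24 F [-3.5 -3.  12.7] y -29.0 9.0
-24.8 z -5.23 F [-3.4 -3.7 12.1] y -25.5 9.3
-21.2 z -5.26 F [-3.4 -4.7 12.7] y -22.0 9.6
-17.6 z -5.25 F [-3.3 -3.7 11.3] y -18.4 9.8
-14.0 z -5.32 F [-4.6 -4.5 12. ] y -14.7 10.1
```

View pics/w2.png

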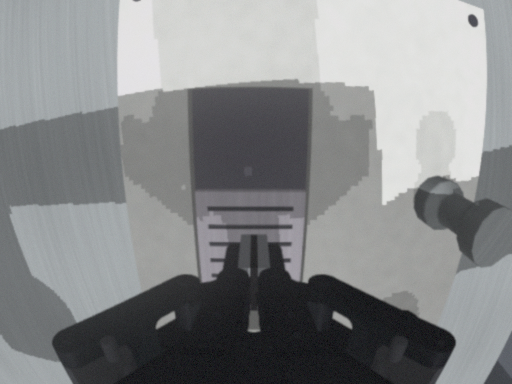

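Run:
```python
from h import *
c=camera("wrist")
print(local(fray(c,(250,189),.086)),local(fray(c,(250,89),.09)),read_force())
```

```text
[-36.9347659   17.70255605] [-36.81362606  66.53156603] [-4.45824683 -3.08292812 11.96339703]
```

The far edge of the shutter is now at y ≈ 18–20 mm, so the plate follows the finger. I'll go on to the stop.

Run:
```python
from h import *
y,z=drag(-14,30,-5.35,12.5,4.4)
y,z=drag(y,40,z,12.5,1.2,stop=7.5)
pause(.2)
p=local(read_eef_pos());print(p,read_force(),z)
servo_line(w(-35,p[1],12),feed=.05)
goto(w(-35,-60,70),ROT)
c=camera("wrist");cv2.imwrite("pics/w3.png",c["img"][:,:,::-1]);print(read_time())
```

```text
-9.6 z -5.35 F [-4.9 -4.  12.4] y -10.3 10.5
-5.2 z -5.35 F [-3.5 -3.8 13.3] y -5.9 10.8
-0.8 z -5.31 F [-4.7 -4.  12. ] y -1.5 11.1
3.6 z -5.33 F [-4.1 -3.5 12. ] y 2.9 11.4
8.0 z -5.36 F [-4.1 -4.5 12.3] y 7.3 11.7
12.4 z -5.37 F [-3.4 -3.6 13.5] y 11.7 12.0
16.8 z -5.31 F [-3.4 -4.7 12. ] y 16.1 12.3
21.2 z -5.34 F [-4.7 -2.9 13. ] y 20.5 12.6
25.6 z -5.31 F [-3.6 -3.9 12.4] y 24.9 12.9
30.0 z -5.32 F [-3.4 -3.7 13.1] y 29.3 13.2
31.1 z -5.28 F [-3.4 -4.5 12.3] y 30.2 13.5
32.2 z -5.3 F [-4.3 -4.3 13.1] y 31.2 13.7
33.3 z -5.26 F [-3.7 -4.5 12.4] y 32.3 14.0
34.4 z -5.27 F [-3.3 -5.2 13. ] y 33.4 14.2
35.6 z -5.24 F [-4.1 -5.6 11.9] y 34.5 14.5
36.7 z -5.28 F [-2.8 -6.4 12.5] y 35.3 14.7
37.8 z -5.28 F [-2.7 -6.8 11. ] y 36.0 15.0
38.9 z -5.37 F [-1.3 -8.9 12.2] y 37.0 15.2
[-34.25953962  36.95018294] [-3.46716774 -8.14637779 11.97390335] -5.366764569309879
16.4833
```

View pics/w3.png

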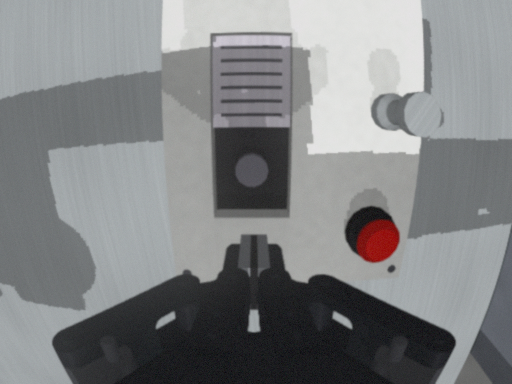

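Run:
```python
from h import *
c=camera("wrist")
print("near edge",local(fray(c,(252,127),.0862)),"far",local(fray(c,(252,37),.0862)),"btn",local(fray(c,(252,170),.0805)))
servo_line(w(-35,-34.5,10),feed=.1)
servo_line(w(-35,-34.5,-7),feed=.05); print(read_force())
hit=servo_line(w(-35,-34.5,-17),feed=.015,until_force=8)
print(hit,read_eef_pos()[2]-.09,read_force());pause(.4)
print(read_eef_pos()[2]-.09,read_force())
```

```text
near edge [-37.06887364  -1.24019397] far [-37.04933718  65.19356505] btn [-37.13416819 -34.34922656]
[-0.24646085 -0.43440675  0.17016659]
True -0.01440412990229692 [-1.41338787 -0.41824349  4.78684412]
-0.01441450299794618 [-1.31607793  0.0268432   5.44447011]
```

Run:
```python
from h import *
for z in(-14.8,-15.1,-15.4):
    servo_line(w(-35,-34.5,z),feed=.01);pause(.15);f=read_force();print(z,read_eef_pos()[2]-.09,f)
    if f[2]>8:break
pause(.2)
servo_line(w(-35,-34.5,15),feed=.08);pause(.2)
servo_line(w(-35,33.5,12),feed=.15)
print(read_force())
hit=servo_line(w(-35,33.5,-7),feed=.012,until_force=4);pause(.1)
print(hit,read_eef_pos()[2]-.09,read_force(),read_time())
```

```text
-14.8 -0.01443558384450877 [0.24993999 0.59624656 5.43971584]
-15.1 -0.014461011906445637 [-0.45761117 -0.54653838  7.21752989]
-15.4 -0.014488864162160442 [-1.61302903  0.60942078  8.9466024 ]
[-0.25554917  0.12266335  0.34277692]
True -0.00390721879962766 [0.11551901 0.01112657 5.23051837] 22.8167
```

The button bottomed: it held at 14.5 mm depth while the force rose to 9 N. Now to close the shutter.

Run:
```python
from h import *
z=press(-35,33.5,-4.3,12.5,-5.6); print(z,read_force())
y,z=drag(33.5,-28,z,12.5,4.4)
y,z=drag(y,-45,z,12.5,1.2,stop=7.5)
pause(.2)
p=local(read_eef_pos());print(p,read_force(),z)
servo_line(w(-35,p[1],12),feed=.05)
goto(w(-35,-60,90),ROT)
c=camera("wrist");cv2.imwrite("pics/w4.png",c["img"][:,:,::-1]);print(read_time())
```

```text
-5.427467594012239 [-5.80262175 -0.75779195 11.82519827]
29.1 z -5.43 F [-5.2  2.8 10.2] y 30.3 24.3
24.7 z -5.57 F [-4.8  2.6 10.3] y 26.1 24.6
20.3 z -5.7 F [-5.   2.4 11.9] y 21.8 24.9
15.9 z -5.73 F [-6.   4.5 12. ] y 17.4 25.2
11.5 z -5.77 F [-5.6  4.4 12.5] y 13.0 25.5
7.1 z -5.76 F [-6.   3.7 13.5] y 8.6 25.8
2.7 z -5.71 F [-5.6  3.7 11.6] y 4.2 26.1
-1.6 z -5.76 F [-6.2  3.5 12.5] y -0.2 26.4
-6.0 z -5.76 F [-5.6  3.8 12.1] y -4.6 26.7
-10.4 z -5.78 F [-6.6  3.6 13. ] y -9.1 27.0
-14.8 z -5.76 F [-6.5  4.2 12.6] y -13.5 27.3
-19.2 z -5.75 F [-6.2  5.1 13.3] y -17.9 27.6
-23.6 z -5.7 F [-5.7  3.6 12.6] y -22.3 27.9
-28.0 z -5.69 F [-6.6  4.8 12.7] y -26.7 28.2
-29.1 z -5.68 F [-6.   4.9 12.1] y -27.6 28.5
-30.3 z -5.7 F [-6.7  5.  12. ] y -28.6 28.7
-31.4 z -5.73 F [-5.9  4.8 12.6] y -29.8 29.0
-32.5 z -5.72 F [-6.6  5.6 13.6] y -30.9 29.2
-33.7 z -5.66 F [-5.9  5.2 11.6] y -32.1 29.5
-34.8 z -5.71 F [-6.5  4.7 11.9] y -33.2 29.7
-35.9 z -5.75 F [-5.9  5.  13.3] y -34.3 30.0
-37.1 z -5.7 F [-4.   5.6 12. ] y -35.2 30.2
-38.2 z -5.73 F [-4.7  5.9 10.8] y -36.2 30.5
-39.3 z -5.83 F [-2.8  6.8 10.2] y -37.2 30.7
-40.5 z -5.97 F [-2.4  6.9 11. ] y -38.3 31.0
-41.6 z -6.06 F [-2.2  7.3 10.4] y -39.4 31.2
-42.7 z -6.19 F [-2.2  7.1 10. ] y -40.5 31.5
-43.9 z -6.34 F [-1.9  8.1 10.7] y -41.6 31.7
[-33.36406721 -41.57811784] [-0.38021116  7.72945355 10.69971623] -6.336459198751681
32.9
```

View pics/w4.png

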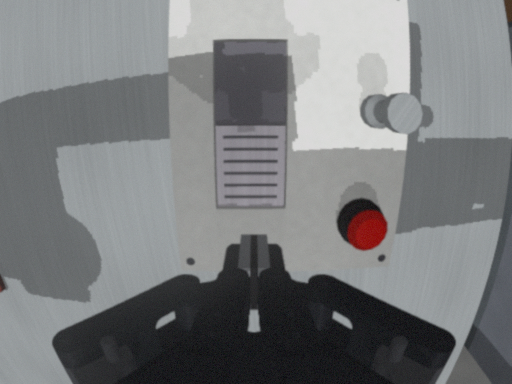

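The shutter (rows 125–206) sits against the near end of the track (row ~208). As a check, I'll measure its edges before handing in.

Run:
```python
from h import *
c=camera("wrist");g=cv2.cvtColor(c["img"],cv2.COLOR_RGB2GRAY)
print(g[118:132,245:260].mean(1).round(),g[198:214,245:260].mean(1).round())
for r,z in((125,.086),(206,.086),(208.5,.09),(39.5,.09)):print(r,local(fray(c,(252,r),z)).round(1))
servo_line(w(-35,-60,160),feed=.15);print(read_force(),read_time())
t=camera("top");a=cv2.imread("pics/top0.png")[:,:,::-1];b=t["img"]
def cen(im,x0,y0,x1,y1):
    s=im[y0:y1,x0:x1].astype(float).mean(2);m=abs(s-np.median(s))>20;return np.argwhere(m).mean(0)[::-1]+[x0,y0],m.sum()
print("mug",cen(a,390,145,440,205),cen(b,390,145,440,205));print("spanner",cen(a,100,230,130,295),cen(b,100,230,130,295))
```

```text
[ 72.  72.  72.  72.  70.  71.  72.  86. 114. 121. 121. 120. 121. 123.] [ 98. 127. 144. 147. 148. 147. 146. 135. 123. 112. 108. 124. 140. 148.
 149. 149.]
125 [-37.   -1.4]
206 [-37.  -68.8]
208.5 [-37.  -69.6]
39.5 [-36.9  66.7]
[-0.36336443 -0.60942227 -0.90842653] 33.5667
mug (array([409.09756098, 172.84623542]), np.int64(943)) (array([409.2043222 , 173.22200393]), np.int64(1018))
spanner (array([116.1147541 , 244.62295082]), np.int64(122)) (array([114.01960784, 269.05882353]), np.int64(51))
```

```bash
python3 -c "
from plant import *
hand_in();print(read_time())"
```

```text
the job is handed in; nothing more can be done
the job is handed in; nothing more can be done
```

The job is done and handed in at about 34 s of the 67 s allowed. The hand-in gives no verdict, so what follows rests on my own checks.

- **Opening:** I felt the shutter 3.9 mm below the top face and pressed at about 12.5 N. I dragged it open until the finger slipped at the stop.
- **Reset button:** It bottomed at a depth of 14.5 mm, with the force rising to 9 N while it stayed put. I then let go and lifted clear. I did not see it spring back, because the shutter covers it again.
- **Closing:** I dragged the shutter shut until the finger slipped at that stop too. The last wrist picture puts its near edge at y ≈ −68.8 mm, about 1 mm from the measured track end. Its far edge is at −1.4 mm, about −0.1 mm after correcting for the picture's roughly 1.3 mm offset. That is within the 3 mm allowed.
- **Force limits:** The largest tool force I read was about 15 N, sampled at intervals rather than continuously.
- **Other things:** The specimen and emergency stop look untouched in the last wrist picture, and the mug's position is unchanged to within half a pixel.
- **Check that disagreed:** My quick before-and-after comparison of the spanner gave different centres, (116, 245) and (114, 269). I put this down to the moving arm shadow, as the arm never went near it, but I did not look again to confirm.

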